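# Slide the tier divider into its notched clip

### The job

On the upper white tier, push the upright divider along its rail to the clip with the two prongs until its pin drops into the notch, and leave it clicked in there. Just push it: do not pinch it or pull the pin up. Leave the brush, the ball, the jar and the clip light where they are.

Things in the scene. Friction and masses are not known exactly. Their poses are not given: they have to be found in the camera images.
- tiers: Two stacked white metal trays, fixed, 240 (own x) by 500 mm (own y). Origin on the work surface under the centre; own x away from the robot (yaw up to 0.2), own y along the rail. Upper deck top at z 150 mm, lower 34; rims 8 mm above. Steel rail along own y at own x +95 mm, top z 180, 14 wide, 400 long. Between own y -160 and 160 the upper deck holds only divider, rail and clips.
- divider (a joint): Position of the divider's mid-plane along the rail, m: its own y on the tiers (0 = middle of the rail). Stops at -0.15 and +0.15; starts within 0.035 of the middle. About 1.5 N of friction; it stays where it is left. The notch lies 75 to 125 mm from the middle, on the + or the - side.
- divider_side (a point): Centre of the divider's push area, in its mid-plane, z 195 mm, own x 0 of the tiers. The divider is an upright white metal plate square to the rail: 6 mm thick along the rail (9 mm at its round top rim), 150 mm long across the deck (own x -75 to 75), from 6 mm above the upper deck up to z 231 mm. Push on one flat face, 3 mm from this point.
- carriage (a point): Centre of the top face (z = 200 mm) of the divider's carriage, a white hollow block 26 mm (across) by 30 mm (along the rail) that straddles the rail at own x = +95 mm of the tiers. The index pin passes down through it here. Fingers pressing on two opposite faces of the carriage, or of the divider's plate, count as pinching.
- index_pin (a joint): Lift of the sprung index pin, m: 0 = down (on plain rail or dropped in the notch), 0.0035 on the crest of a ridge, 0.012 = pulled right up. Its 14 mm round steel knob stands on the carriage. A spring presses it down with 4 to 5 N. Above 0.007 counts as pulled up.
- notch (a point): Middle of the notch on the rail's top face, under the carriage when clicked in. Fixed aluminium clip, 44 mm long, with two upright prongs (26 mm high, 12 mm gap) beyond the rail; a round ridge 4 mm high 8 mm each side of the notch. Crossing a ridge takes 6 to 8 N; from 4 mm before the notch the spring draws the divider in, to within 1 mm. Pushed on as hard, it climbs out again.
- plain (a point): Middle of the other aluminium clip, flat, 44 mm long, with no prongs and no ridges, fixed on the rail on the other side of the middle; the divider passes over it freely and does not click there.
- brush: Navy pet brush lying with its steel pins up along own x at one end of the upper deck, 172 mm long, 55 mm wide, 30 mm high; origin under its middle.
- ball_center (a point): Centre of the lime rubber ball, 64 mm in diameter, resting in a low white ring (56 mm wide, 5 mm high) at the other end of the upper deck.
- jar: White ceramic treat jar with a cork-coloured lid, 82 mm wide, 86 mm high, on the lower deck; origin under its centre.
- clip_light: Aluminium clip light, about 57 mm long and 62 mm high, on the lower deck; origin under its centre.

How it is judged (in metres and radians):
At the end, for the whole second after the job is handed in: The divider stands still with its pin within 3 mm of the middle of the notch and dropped (raised less than 1.5 mm) (horizontal distance between carriage and notch below 0.003 m and value of joint index_pin below 0.0015 m and velocity of joint divider between -0.005 and 0.005 m/s); the robot touches nothing.
It fails at once if the divider is pinched: fingers press on both of its sides at once ((contact force between the fingers and divider_c3 above 1 N and contact force between the fingers and divider_c4 above 1 N) or (contact force between the fingers and divider_c5 above 1 N and contact force between the fingers and divider_c6 above 1 N) or (contact force between the fingers and divider_c7 above 1 N and contact force between the fingers and divider_c8 above 1 N)).
It fails at once if the index pin is pulled up (value of joint index_pin above 0.007 m).
It fails at once if the brush, ball, jar or clip light is lifted, carried or shoved more than 15 mm (distance of any of brush, ball_center, jar, clip_light from where it was at the start of the episode above 0.015 m).
It also fails if it takes over 48 s, if anything falls off the work surface, if the arm or the gripper's body presses on something with over 40 N, if the wrist force passes 120 N, or if a joint passes its speed limit or range.

### The arm

A 6-joint arm with a two-finger parallel gripper is mounted at the origin on the work surface. World frame = base frame: x ahead of the robot, y to its left, z up, the work surface at z = 0. Lengths are in mm, angles in degrees, forces in N, time in s.
With the tool pointing down it reaches from about 350 to 850 mm from the base axis. Payload 8.1 kg.
Tool frame: the origin (TCP) lies at the very end of the fingers, on their centre line; the grasp point (between the pads) lies 19 mm behind it; z points along the fingers, y is the direction in which the jaws open and shut (so a half turn about z gives the same grasp; the last joint's range is limited). The gripper opens to 85 mm and grips with 20 to 120 N. Pads are 22 mm wide; open, the fingers measure 114 mm over their backs; the gripper's body (76 mm by 85 mm) begins 54 mm behind the grasp point. The pads swing forward as they close: fully open they stand 13 mm farther back than shut.
Start: joints at [72.112, 7.471, 85.268, -0, 87.261, -4.893], TCP at [134.894, 584.644, 195.892] pointing down, gripper open.
Joint ranges: [-169.43, 169.43], [-51.17, 129.36], [1.28, 143.12], [-76.62, 256.62], [0, 156.53], [-152.29, 152.29]. Speed limits (degrees/s): [136.94, 136.94, 159.86, 180, 180, 180].

### API

Orientations are given as [roll, pitch, yaw] about the fixed x, y, z axes, in that order (R = Rz(yaw) Ry(pitch) Rx(roll)).
In Python, from bench import r gives the robot as it stands.
- The arm moves only by the shell command python3 -m crank 'ROWS' [OPENING] [FORCE]. ROWS is JSON, a list that holds one entry, the list of rows, each a list of 6 numbers: the shift along the tool's x, y, z in m, then the turn, a rotation vector about the tool's x, y, z in rad. A call has 1 to 10 rows; each row is the pose to reach, as a shift and turn from the pose measured when the call began, along the tool's axes at that moment; what a row does not reach only later rows make up. A row lasts 1/8 s, in which the tool goes at most 62.5 mm and 10.7 degrees, less where a joint would pass 70% of its speed; a pose out of reach is approached as far as the arm can. A call with a gripper value outside its range is refused whole. OPENING is the closure, from 0 (fully open) to 1 (shut), set as the call begins (- or left out, the last holds). The fingers move at their own pace and stop on an object; FORCE is the grip in N (left out, the last holds). Time passes only in rows, so rows that repeat a pose let the fingers close. It gives the time, the measured TCP pose, the force and the opening at its end, in the units of the state.
- r.sense(): the state, without advancing time (a new reading comes with each control period).
- r.snapshot(name): name is "scene" or "top"; returns (picture, depth): 384x512x3 uint8, blue, green, red; 384x512 float32, mm along the optical axis (not along the pixel's ray), 0 where there is no reading.
- r.get_calibration(name): a dict with "mtx" (3x3 intrinsics, pixels), "cam_to_world" (4x4, takes a point from camera to world coordinates). Camera axes: x right, y down, z forward; pixel columns grow to the right and rows downward; lengths in mm; the calibration is good to about 2 mm. A picture is of the moment at which its call begins. get_calibration takes no time and is no camera call.
- r.hand_in(): hands the job in, once; it reports no verdict.
Trained networks look in the newest picture that a camera, given by its name, has taken for a name from the list of things; names that differ only in an ending like _2 or _b are one class to them, and where a whole thing is asked for, a point or a joint stands for the part that bears it (a point fixed in the world has none). Each returns a list of dicts, best first, with "conf" (0 to 1); they miss things now and then, are a little off and sometimes report something else, mostly with a low value. They report only what shows in the picture. A call takes as long as a camera call.
- r.look_for(thing, camera): "extent" ([left, top, right, bottom] in pixels, round what is visible of it).
- r.landmark_of(thing, camera): "pixel" ([column, row] in pixels: a listed point, or the origin of a listed thing).
The state is a dict: "time": time; "joint_pos": joint angles; "qd": joint speeds; "joint_efforts": joint torques, N m; "tool_pos": TCP position; "tcp_rot": TCP orientation; "ft_force": force on the tool from outside, world axes, zero at the start; "wrist_torque": the same for the moment, N m; "finger_gap": finger opening in mm.
Only numpy, scipy, OpenCV 4.12 (cv2) and the standard library are available. Lean on these libraries where they do the work, as an engineer would, in place of code of your own. Each camera call takes 0.05 s, during which the arm holds its last target.

## Working session

There is one attempt and no reset: what is moved stays moved. The work goes in short steps, Python scripts to look and compute and a shell command to move; the robot and the scene stay as the last step left them, time stands still between calls to the robot, and variables do not carry over. Pictures are saved under pics/ and viewed, and the job is handed in when it is done.

```bash
mkdir -p pics
cat > h.py <<'E'
from bench import r
import numpy as np, cv2
def px2w(cam,uv,d):
    c=r.get_calibration(cam);K=np.array(c["mtx"]);T=np.array(c["cam_to_world"])
    p=np.linalg.inv(K)@np.array([uv[0],uv[1],1.])*d
    return (T@np.append(p,1))[:3]
def px2z(cam,uv,z):
    c=r.get_calibration(cam);K=np.array(c["mtx"]);T=np.array(c["cam_to_world"])
    d=T[:3,:3]@np.linalg.inv(K)@np.array([uv[0],uv[1],1.]);o=T[:3,3]
    return o+d*(z-o[2])/d[2]
E
python3 - <<'E'
from h import *
s=r.sense();print(s)
for c in("scene","top"):
    im,d=r.snapshot(c);cv2.imwrite(f"pics/{c}0.png",im);np.save(f"{c}0.npy",d)
    print(c,np.round(r.get_calibration(c)["cam_to_world"],2).tolist())
    for t,z in(("divider_side",195),("carriage",200),("notch",180),("plain",180),("ball_center",192),("brush",150),("jar",34)):
        for o in r.landmark_of(t,c)[:2]:
            print(t,round(o["conf"],2),np.round(o["pixel"],1),px2z(c,o["pixel"],z).round(1))
E
```

```text
{'time': 0.0, 'joint_pos': array([ 7.21128502e+01,  7.51408959e+00,  8.53296345e+01,  9.46274570e-04,
        8.72638955e+01, -4.89278208e+00]), 'qd': array([ 0.01537515, -0.15481385, -0.09480407,  0.03165528,  0.0440711 ,
        0.02272844]), 'joint_efforts': array([-1.46957147e-03, -5.69366598e+01, -5.00570011e+01, -2.26012726e-04,
        1.40061820e-02,  4.47768559e-05]), 'tool_pos': array([134.68768872, 584.04008782, 194.85173594]), 'tcp_rot': array([-1.79892853e+02, -1.01206830e-02,  1.67005577e+02]), 'ft_force': array([0.42791698, 0.01316044, 0.69700544]), 'wrist_torque': array([-0.0032096 ,  0.01591249,  0.02195562]), 'finger_gap': 85.07568404825854}
scene [[0.22, 0.55, -0.8, 1217.65], [0.97, -0.11, 0.19, -146.11], [0.02, -0.82, -0.57, 607.77], [0.0, 0.0, 0.0, 1.0]]
divider_side 0.87 [266.2 156. ] [512.4  62.1 195. ]
carriage 0.84 [275.7 174.5] [601.6  58.6 200. ]
plain 0.52 [238.1 188.7] [609.2 -23.9 180. ]
ball_center 0.66 [183.2 170. ] [ 532.3 -130.3  192. ]
brush 0.68 [349.  161.5] [503.3 283.5 150. ]
jar 0.9 [326.5 208.8] [537.6 225.1  34. ]
top [[0.02, -0.99, 0.11, 518.22], [-1.0, -0.02, 0.03, 20.42], [-0.03, -0.11, -0.99, 855.95], [0.0, 0.0, 0.0, 1.0]]
divider_side 0.6 [242.8 241.2] [507.9  62.2 195. ]
carriage 0.59 [245.7 187.8] [605.5  59.2 200. ]
notch 0.84 [184.  186.3] [608.7 178.3 180. ]
plain 0.9 [291.  189.9] [605.8 -25.3 180. ]
ball_center 0.95 [350.5 242.9] [ 509.4 -133.1  192. ]
ball_center 0.39 [135.8 238.4] [508.2 260.8 192. ]
brush 0.96 [133.3 236.6] [510.9 281.2 150. ]
```

View pics/top0.png

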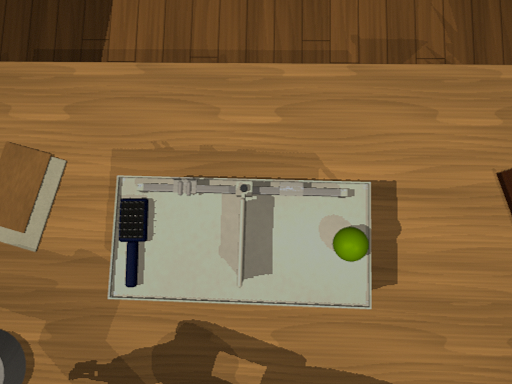

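View pics/scene0.png

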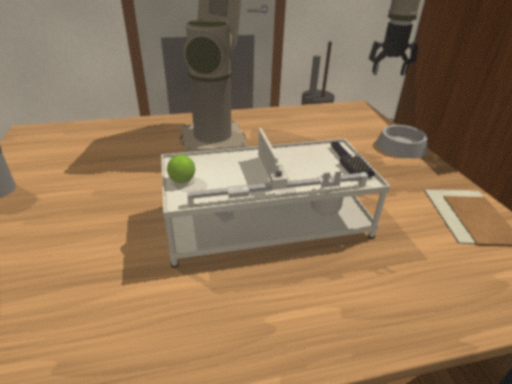

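The top view shows the plate's rim at columns 238–244, rows 195–285, with the carriage at (244,188). The ridged clip with prongs is at (185,187), on the +y side. The flat clip is at (291,188), the ball is on the right and the brush is on the left. I'll push toward +y from the −y side. First I'll go up and over with the fingers shut.

```bash
python3 -m crank '[[[0,0,-0.06,0,0,0],[0,0,-0.12,0,0,0],[-0.035,-0.034,-0.12,0,0,0],[-0.07,-0.068,-0.12,0,0,0],[-0.105,-0.102,-0.12,0,0,0],[-0.14,-0.136,-0.12,0,0,0],[-0.175,-0.17,-0.12,0,0,0],[-0.21,-0.204,-0.12,0,0,0],[-0.245,-0.238,-0.12,0,0,0],[-0.28,-0.272,-0.12,0,0,0]]]' 1 60
python3 - <<'E'
import cv2
a=cv2.imread('pics/top0.png')[165:315,100:380]
cv2.imwrite('pics/topz0.png',cv2.resize(a,None,fx=2.8,fy=2.8,interpolation=cv2.INTER_CUBIC))
E
```

```text
time: 2.05
tool_pos: [347.2, 255.3, 316.2]
tcp_rot: [180.0, 0.0, 167.0]
ft_force: [0.5, 0.0, -0.1]
finger_gap: -0.1
```

View pics/topz0.png

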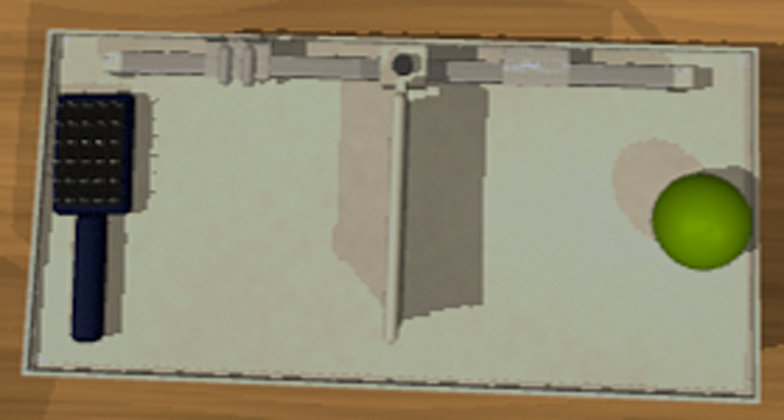

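The zoomed view shows the groove between the two ridges at zoom (237,63), the knob at (403,65), and the rail ends at about (108,62) and (690,77).

Run:
```python
from h import *
f=lambda u,v,z:px2z("top",(100+u/2.8,165+v/2.8),z)
L=f(108,62,180);R=f(690,77,180);N=f(237,63,182);C=f(403,64,215)
A=f(397,90,231);B=f(390,340,231)
y=(L-R)[:2];print(L,R,np.linalg.norm(y));
print("yaw rail",np.degrees(np.arctan2(-y[0],y[1])))
n=y/np.linalg.norm(y)
print("mid",(L+R)/2,"notch s",(N-(L+R)/2)[:2]@n,"carr",(C-(L+R)/2)[:2]@n,N,C)
print("plate",A,B,np.degrees(np.arctan2((A-B)[1],(A-B)[0])))
s=r.sense();print(s["tool_pos"],s["tcp_rot"],s["joint_pos"].round(1))
```

```text
[605.4392408  265.77905234 180.        ] [ 602.85415274 -128.96312751  180.        ] 394.7506443671989
yaw rail -0.3752133052970438
mid [604.14669677  68.40796241 180.        ] notch s 108.08742585144648 carr -6.8914781863594765 [606.19121393 176.48431687 182.        ] [603.29317768  61.52192598 215.        ]
plate [584.7296838   63.80809085 231.        ] [432.03548077  63.8743942  231.        ] -0.024879152248429705
[347.20417743 255.28419695 316.15041107] [1.79964411e+02 3.75477121e-02 1.67014820e+02] [ 29.5 -20.1  98.4   0.  101.6 -47.5]
```

```bash
python3 -m crank '[[[-0.03,-0.027,0,0,0,-0.03],[-0.06,-0.055,0,0,0,-0.06],[-0.09,-0.083,0,0,0,-0.09],[-0.12,-0.11,0,0,0,-0.12],[-0.15,-0.138,0,0,0,-0.16],[-0.18,-0.165,0,0,0,-0.2],[-0.2,-0.184,0,0,0,-0.227],[-0.2095,-0.193,0,0,0,-0.227],[-0.2095,-0.193,0,0,0,-0.227]]]'
```

```text
time: 3.18
tool_pos: [508.0, 20.0, 316.0]
tcp_rot: [180.0, 0.0, 179.9]
ft_force: [-0.6, -0.5, 1.1]
finger_gap: 0.1
```

```bash
python3 -m crank '[[[0,0,0.03,0,0,0],[0,0,0.06,0,0,0],[0,0,0.09,0,0,0],[0,0,0.115,0,0,0],[0,0,0.128,0,0,0],[0,0,0.128,0,0,0]]]'
python3 - <<'E'
from h import *
for c in("scene","top"):
    im,d=r.snapshot(c);cv2.imwrite(f"pics/{c}1.png",im)
    a=im[165:315,100:380] if c=="top" else im[100:250,140:420]
    cv2.imwrite(f"pics/{c}z1.png",cv2.resize(a,None,fx=2.8,fy=2.8,interpolation=cv2.INTER_CUBIC))
E
```

```text
time: 3.92
tool_pos: [507.3, 20.8, 187.6]
tcp_rot: [179.9, -0.1, 180.0]
ft_force: [0.1, -0.1, -0.1]
finger_gap: -0.1
```

View pics/topz1.png

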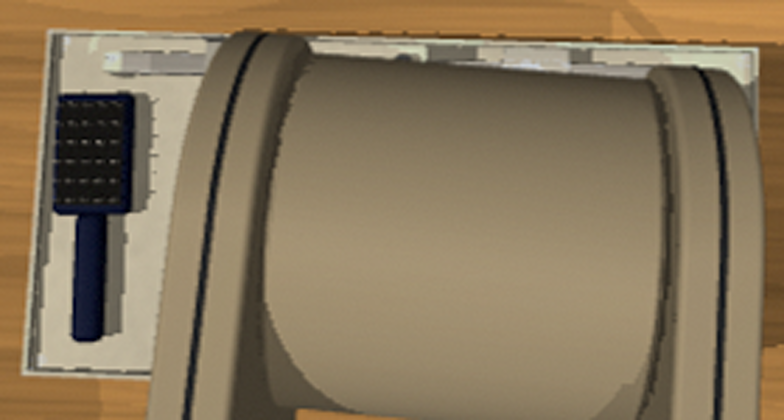

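View pics/scenez1.png

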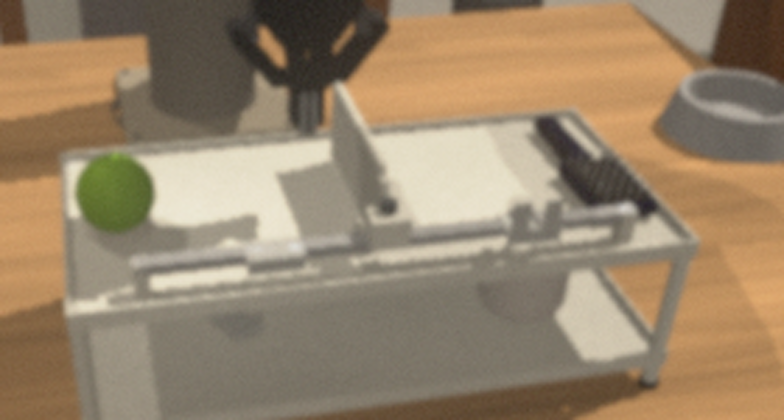

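Scene view: the shut fingers are just on the −y side of the plate and the link knees are above its rim. Only the arm's bulk hides the top view. I'll approach contact and read the force.

```bash
python3 -m crank '[[[0,0.006,0,0,0,0],[0,0.012,0,0,0,0],[0,0.016,0,0,0,0],[0,0.019,0,0,0,0],[0,0.022,0,0,0,0],[0,0.025,0,0,0,0],[0,0.028,0,0,0,0],[0,0.031,0,0,0,0],[0,0.035,0,0,0,0],[0,0.039,0,0,0,0]]]'
python3 - <<'E'
from h import *
im,d=r.snapshot("scene")
cv2.imwrite("pics/scenez2.png",cv2.resize(im[100:250,140:420],None,fx=2.8,fy=2.8,interpolation=cv2.INTER_CUBIC))
for t,z in(("divider_side",195),("carriage",200),("notch",180)):
  for o in r.landmark_of(t,"scene")[:2]: print(t,round(o["conf"],2),np.round(o["pixel"],1),px2z("scene",o["pixel"],z).round(1))
print(r.sense()["tool_pos"],r.sense()["ft_force"])
E
```

```text
time: 5.28
tool_pos: [508.8, 59.4, 189.6]
tcp_rot: [180.0, 0.1, 179.9]
ft_force: [0.2, -1.2, 2.0]
finger_gap: -0.1
divider_side 0.61 [269.4 155.6] [512.   69.9 195. ]
carriage 0.63 [277.7 176. ] [608.1  61.1 200. ]
notch 0.7 [326.4 178.5] [608.9 173.3 180. ]
[508.7486998   59.87617816 189.5368246 ] [1.01898972 0.87664205 3.55936541]
```

View pics/scenez2.png

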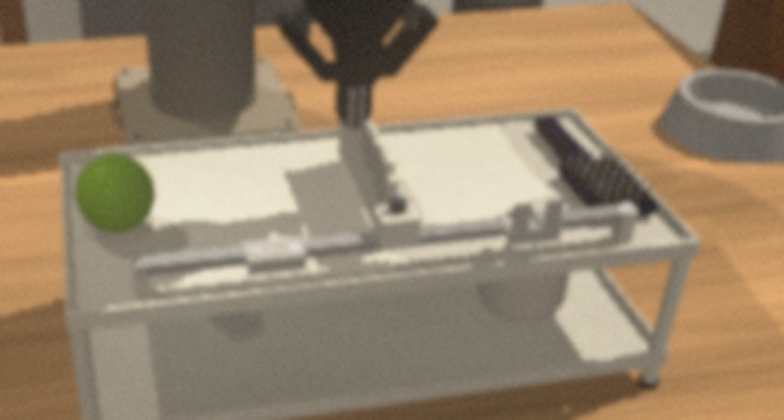

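Run:
```python
from h import *
c=r.get_calibration("scene");K=np.array(c["mtx"]);T=np.linalg.inv(np.array(c["cam_to_world"]))
def pr(p):
    q=K@(T@np.append(p,1))[:3];q=q[:2]/q[2];return q.round(1),((q-[140,100])*2.8).round(0)
for z in(189,231,260): 
    for yy in (45,60,74): print(z,yy,pr([508.8,yy,z]))
for p in([583,77,231],[433,77,231],[583,63,231],[433,63,231]): print(p,pr(p))
s=r.sense();print(s)
```

```text
189 45 (array([258.6, 158.2]), array([332., 163.]))
189 60 (array([264.8, 157.6]), array([350., 161.]))
189 74 (array([270.6, 157. ]), array([366., 160.]))
231 45 (array([259.2, 142. ]), array([334., 118.]))
231 60 (array([265.6, 141.5]), array([352., 116.]))
231 74 (array([271.5, 140.9]), array([368., 115.]))
260 45 (array([259.6, 130.3]), array([335.,  85.]))
260 60 (array([266.2, 129.8]), array([353.,  83.]))
260 74 (array([272.2, 129.3]), array([370.,  82.]))
[583, 77, 231] (array([282.4, 156.6]), array([399., 158.]))
[433, 77, 231] (array([264.3, 126.9]), array([348.,  75.]))
[583, 63, 231] (array([276.1, 157.2]), array([381., 160.]))
[433, 63, 231] (array([258.8, 127.3]), array([333.,  77.]))
{'time': 5.475, 'joint_pos': array([ 9.18026642e-01, -6.21321717e+00,  9.97160661e+01,  7.42209597e-02,
        8.63557805e+01, -8.90652596e+01]), 'qd': array([-0.2219296 , -0.05015925, -0.10505908,  0.13067393, -0.02385701,
       -0.17199559]), 'joint_efforts': array([-6.59553073e-01, -4.30399561e+01, -4.84085870e+01, -5.79502881e-01,
        2.12120363e-01,  1.60871458e-02]), 'tool_pos': array([508.7486998 ,  59.87617816, 189.5368246 ]), 'tcp_rot': array([1.79923621e+02, 1.40140227e-01, 1.79978567e+02]), 'ft_force': array([1.01898972, 0.87664205, 3.55936541]), 'wrist_torque': array([ 0.26781666, -0.10057111, -0.01579846]), 'finger_gap': 0.19349454241499423}
```

Run:
```python
from h import *
im,d=r.snapshot("scene")
cv2.imwrite("pics/scenez3.png",cv2.resize(im[90:190,220:320],None,fx=6,fy=6,interpolation=cv2.INTER_NEAREST))
for v in range(124,172,3):
    print(v,[ (tuple(px2w("scene",(u,v),d[v,u]).round(0).astype(int).tolist()) if d[v,u]>0 else None) for u in(259,263,266,269,272)])
```

```text
124 [(515, 41, 278), (521, 49, 280), (520, 56, 279), (519, 63, 278), (521, 69, 279)]
127 [(515, 42, 271), (520, 49, 273), (520, 56, 272), (522, 62, 272), (521, 69, 272)]
130 [(-30, 188, -3), (519, 50, 265), (521, 56, 266), (518, 64, 263), (520, 70, 264)]
133 [(0, 180, -1), (515, 51, 256), (521, 56, 258), (521, 63, 257), (517, 72, 255)]
136 [(25, 174, 0), (517, 51, 249), (520, 57, 250), (519, 64, 249), (517, 72, 248)]
139 [(47, 168, -2), (517, 51, 242), (520, 57, 243), (518, 65, 241), (516, 73, 239)]
142 [(68, 163, -3), (514, 52, 233), (522, 57, 237), (520, 65, 235), (80, 209, -1)]
145 [(91, 157, -3), (512, 53, 224), (520, 58, 228), (522, 65, 228), (526, 70, 230)]
148 [(396, 76, 153), (458, 69, 186), (487, 68, 202), (513, 68, 216), (538, 67, 229)]
151 [(403, 74, 149), (460, 69, 179), (487, 68, 194), (515, 68, 209), (535, 68, 220)]
154 [(418, 70, 148), (463, 68, 173), (489, 68, 187), (515, 68, 201), (540, 67, 215)]
157 [(434, 66, 148), (463, 68, 164), (490, 68, 179), (516, 68, 194), (538, 68, 206)]
160 [(451, 62, 150), (466, 68, 157), (492, 68, 172), (518, 68, 187), (541, 68, 200)]
163 [(466, 58, 150), (467, 68, 149), (494, 68, 165), (520, 68, 180), (543, 67, 193)]
166 [(476, 56, 147), (479, 65, 148), (496, 68, 158), (521, 68, 172), (543, 68, 185)]
169 [(491, 52, 148), (493, 61, 148), (494, 69, 148), (521, 68, 164), (544, 68, 178)]
```

View pics/scenez3.png

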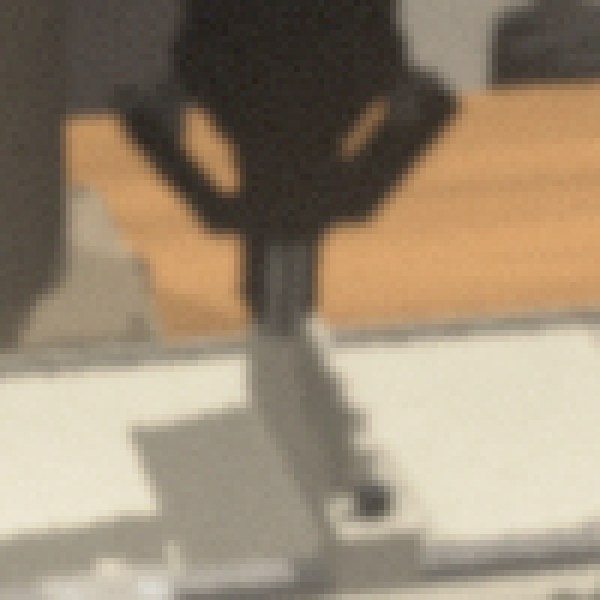

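The close-up and depth disagree with the reported TCP. The visible fingertip ends near z 228–230, while the TCP reads 189.5. The finger looks to be riding on the plate's rim (Fz is about +3.5 N and the tool has risen 2 mm). I'll lift, back off and go lower. TCP z 160 clears the deck whichever reading is right.

```bash
python3 -m crank '[[[0,0,-0.012,0,0,0],[0,-0.01,-0.012,0,0,0],[0,-0.025,-0.012,0,0,0],[0,-0.038,-0.006,0,0,0],[0,-0.038,0,0,0,0],[0,-0.038,0,0,0,0]]]'
python3 - <<'E'
from h import *
im,d=r.snapshot("scene")
cv2.imwrite("pics/scenez4.png",cv2.resize(im[90:190,220:320],None,fx=6,fy=6,interpolation=cv2.INTER_NEAREST))
for v in range(133,166,2):
    print(v,[ (tuple(px2w("scene",(u,v),d[v,u]).round(0).astype(int).tolist()) if d[v,u]>0 else None) for u in(243,246,249,252,255,258,264)])
s=r.sense();print(s["tool_pos"],s["ft_force"],s["finger_gap"])
E
```

```text
time: 6.28
tool_pos: [508.0, 21.7, 188.2]
tcp_rot: [179.9, 0.0, 179.9]
ft_force: [-0.8, -0.2, 0.0]
finger_gap: 0.0
133 [(505, 8, 255), (522, 11, 263), (517, 19, 259), (518, 25, 260), (516, 33, 258), (-3, 177, -2), (462, 69, 229)]
135 [(506, 8, 251), (516, 13, 255), (520, 18, 257), (520, 25, 256), (515, 33, 253), (9, 174, -4), (468, 67, 227)]
137 [None, (514, 13, 249), (519, 19, 251), (518, 26, 250), (515, 33, 248), (33, 168, 0), (463, 69, 219)]
139 [(507, 8, 241), (516, 13, 245), (519, 19, 246), (519, 26, 245), (520, 32, 245), (43, 165, -3), (466, 68, 215)]
141 [(505, 8, 235), (517, 12, 241), (520, 19, 242), (519, 26, 240), (513, 34, 237), (63, 160, -1), (466, 68, 210)]
143 [(88, 99, 9), (514, 13, 235), (519, 19, 236), (519, 26, 236), (515, 34, 233), (79, 157, -1), (467, 68, 205)]
145 [(105, 95, 11), (512, 14, 228), (520, 19, 232), (520, 26, 231), (90, 143, -2), (93, 153, -2), (468, 68, 200)]
147 [(109, 94, 5), (107, 106, 3), (520, 19, 227), (519, 26, 226), (394, 65, 156), (391, 74, 154), (469, 68, 195)]
149 [(394, 33, 154), (396, 40, 154), (393, 49, 152), (393, 57, 151), (392, 66, 1
[... 371 characters left out ...]
 (469, 69, 173)]
157 [(427, 26, 149), (427, 33, 148), (430, 41, 149), (430, 49, 148), (432, 56, 148), (437, 63, 150), (474, 68, 170)]
159 [(435, 24, 148), (437, 31, 148), (439, 39, 148), (441, 46, 149), (442, 54, 148), (444, 61, 149), (474, 68, 165)]
161 [(444, 22, 147), (447, 29, 148), (450, 36, 149), (453, 43, 150), (452, 51, 148), (453, 59, 148), (474, 68, 159)]
163 [(455, 20, 148), (457, 27, 148), (461, 34, 150), (459, 42, 148), (464, 48, 150), (464, 56, 149), (466, 71, 148)]
165 [(466, 17, 148), (467, 25, 149), (472, 31, 151), (471, 39, 149), (472, 46, 149), (471, 54, 148), (476, 68, 149)]
[508.32367529  21.93769205 188.79627906] [-0.11002767  0.37663219  0.08149156] 0.14032299418487545
```

View pics/scenez4.png

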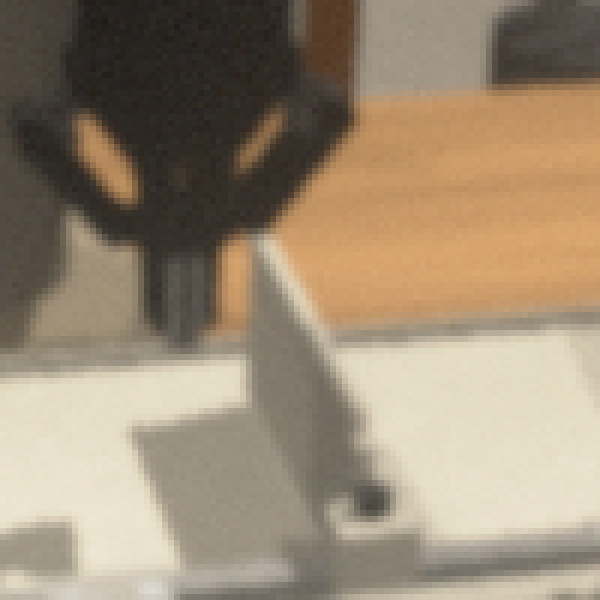

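The fingers' true end is at z ≈ 225, about 37 mm above the reported TCP, and they are 27 mm wide (y 8–35). The plate's face is at y ≈ 68, so it slid about 8 mm, which is harmless. I'll lower 28 mm.

```bash
python3 -m crank '[[[0,0,0.01,0,0,0],[0,0,0.02,0,0,0],[0,0,0.028,0,0,0],[0,0.008,0.028,0,0,0],[0,0.016,0.028,0,0,0],[0,0.022,0.028,0,0,0],[0,0.028,0.028,0,0,0],[0,0.033,0.028,0,0,0],[0,0.038,0.028,0,0,0],[0,0.042,0.028,0,0,0]]]'
python3 - <<'E'
from h import *
im,d=r.snapshot("scene")
cv2.imwrite("pics/scenez5.png",cv2.resize(im[90:190,220:320],None,fx=6,fy=6,interpolation=cv2.INTER_NEAREST))
s=r.sense();print(s["tool_pos"],s["ft_force"],s["wrist_torque"])
E
```

```text
time: 7.58
tool_pos: [508.5, 64.1, 161.0]
tcp_rot: [179.9, 0.1, 180.0]
ft_force: [1.0, -2.0, 0.4]
finger_gap: -0.1
[508.48474315  64.60087033 160.98386046] [ 0.14833278  0.662195   -0.32801154] [-0.03367552 -0.05780511  0.03874316]
```

View pics/scenez5.png

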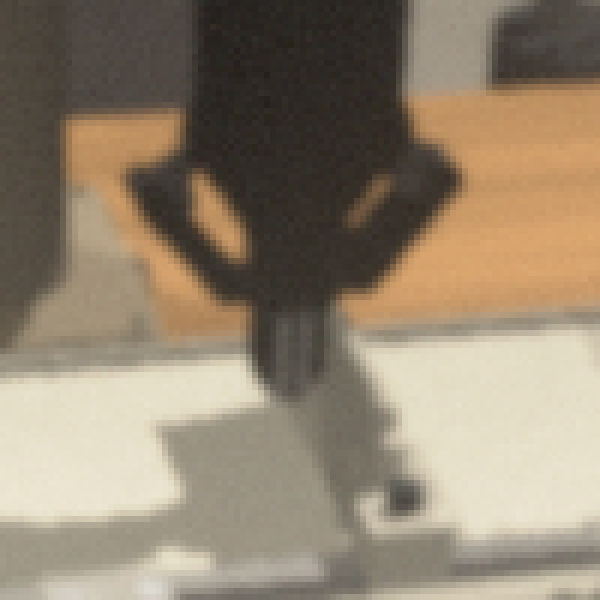

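Now there is clean contact on the flat face, with the tip at about z 198. The knob has moved to zoom (405,495). I'll push on and stop short of the ridge.

```bash
python3 -m crank '[[[0,0.007,0,0,0,0],[0,0.014,0,0,0,0],[0,0.021,0,0,0,0],[0,0.028,0,0,0,0],[0,0.035,0,0,0,0],[0,0.042,0,0,0,0],[0,0.049,0,0,0,0],[0,0.056,0,0,0,0],[0,0.061,0,0,0,0],[0,0.065,0,0,0,0]]]'
cat > m.py <<'E'
from h import *
import sys
n=sys.argv[1]
im,d=r.snapshot("scene")
cv2.imwrite(f"pics/{n}.png",cv2.resize(im[120:210,260:360],None,fx=7,fy=7*0.93,interpolation=cv2.INTER_CUBIC))
for t,z in(("carriage",200),("notch",180)):
  for o in r.landmark_of(t,"scene")[:1]: print(t,round(o["conf"],2),np.round(o["pixel"],1),px2z("scene",o["pixel"],z).round(1))
ys=[];f=[]
for v in range(150,176):
  for u in range(270,340):
    if d[v,u]>0:
      p=px2w("scene",(u,v),d[v,u])
      if 535<p[0]<580 and 175<p[2]<222: ys.append(p[1])
print("plate face y",len(ys),np.median(ys) if ys else None)
s=r.sense();print(s["tool_pos"],s["ft_force"],s["wrist_torque"])
E
python3 m.py s6
```

```text
time: 8.88
tool_pos: [508.5, 129.9, 161.1]
tcp_rot: [179.9, 0.1, 180.0]
ft_force: [1.5, -1.3, -0.1]
finger_gap: 0.1
carriage 0.95 [315.6 168.4] [594.7 151.1 200. ]
notch 0.5 [327.7 176.7] [602.6 179.  180. ]
plate face y 135 144.72229567434303
[508.2906466  129.99575754 161.05217565] [-3.11916655e-01 -2.00945423e-04  1.35973096e-01] [-0.042513   -0.0147156   0.06659557]
```

View pics/s6.png

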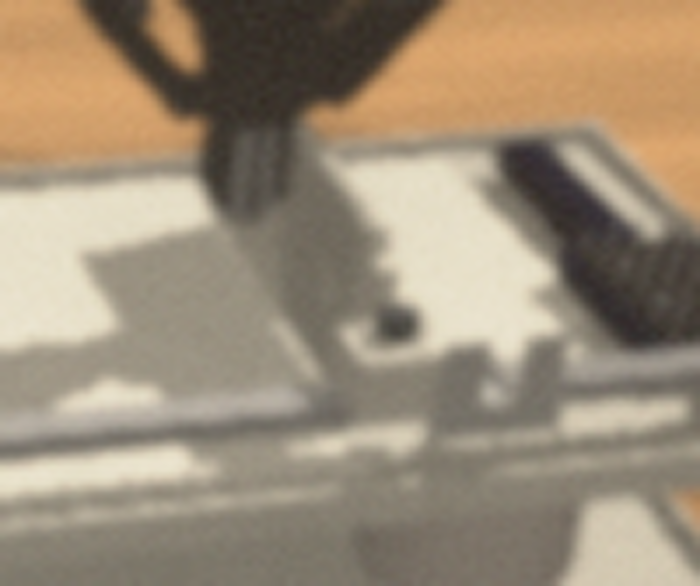

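The carriage's knob is at zoom (397,322), the prongs are at (465,390) and (540,390) with the gap at about 502. Next I'll locate the prongs by depth.

Run:
```python
from h import *
im,d=r.snapshot("scene")
for v in range(172,186,2):
    print(v,[ (u,)+tuple(px2w("scene",(u,v),d[v,u]).round(0).astype(int).tolist()) for u in range(320,345) if d[v,u]>0 and px2w("scene",(u,v),d[v,u])[0]>608])
dt=np.load("top0.npy")
for v in(180,182,184,186):
    print(v,[ (u,)+tuple(px2w("top",(u,v),dt[v,u]).round(0).astype(int).tolist()) for u in range(176,194)])
```

```text
172 [(320, 610, 155, 199), (321, 608, 158, 198), (322, 608, 161, 198), (323, 609, 163, 198), (336, 624, 185, 205), (337, 624, 188, 204), (338, 624, 190, 204), (339, 623, 193, 203), (340, 625, 194, 204)]
174 [(320, 616, 153, 199), (321, 617, 155, 199), (322, 618, 156, 200), (323, 621, 157, 201), (324, 622, 159, 201), (325, 623, 161, 202), (326, 626, 162, 204), (327, 622, 166, 201), (328, 623, 168, 201), (329, 623, 170, 201), (335, 624, 184, 200), (336, 623, 187, 199), (337, 622, 189, 198), (338, 623, 191, 198), (339, 624, 193, 199), (340, 623, 196, 198)]
176 [(320, 619, 152, 196), (321, 619, 154, 195), (322, 617, 158, 194), (323, 623, 157, 197), (324, 624, 159, 197), (325, 623, 162, 196), (326, 623, 164, 197), (327, 623, 167, 196), (328, 625, 168, 197), (329, 622, 171, 195), (334, 622, 183, 193), (335, 624, 184, 195), (336, 625, 186, 195), (337, 622, 190, 193), (338, 625, 191, 194), (339, 623, 194, 193), (340, 624, 197, 193)]
178 [(320, 620, 152, 191), (321, 620, 155, 191), (322, 617, 158, 189), (323, 624, 157, 193), (324, 624, 160, 193), (325, 624, 162, 192), (326, 624, 164, 192), (3
[... 2786 characters left out ...]
3, 185, 183), (181, 613, 184, 183), (182, 613, 182, 182), (183, 613, 180, 180), (184, 613, 178, 182), (185, 613, 177, 179), (186, 613, 175, 181), (187, 613, 172, 181), (188, 613, 171, 181), (189, 613, 168, 184), (190, 613, 167, 180), (191, 613, 165, 181), (192, 613, 163, 180), (193, 613, 161, 182)]
186 [(176, 609, 194, 179), (177, 609, 192, 178), (178, 609, 190, 178), (179, 609, 187, 183), (180, 608, 185, 185), (181, 609, 183, 184), (182, 609, 182, 181), (183, 609, 180, 182), (184, 609, 178, 179), (185, 610, 177, 178), (186, 609, 174, 180), (187, 609, 172, 183), (188, 609, 170, 181), (189, 609, 168, 184), (190, 609, 167, 180), (191, 609, 165, 181), (192, 610, 163, 179), (193, 610, 161, 180)]
```

The prong gap runs from y ≈171.5 to 183.5, so the notch is at y ≈ 177.5. The plate's mid-plane is at ≈147.7 with the TCP at 130. The click should therefore come at TCP y ≈ 155–157. I'll take the first part, then small steps.

```bash
python3 -m crank '[[[0,0.003,0,0,0,0],[0,0.006,0,0,0,0],[0,0.009,0,0,0,0],[0,0.012,0,0,0,0],[0,0.014,0,0,0,0],[0,0.015,0,0,0,0],[0,0.015,0,0,0,0]]]'; python3 -m crank '[[[0,0.002,0,0,0,0],[0,0.004,0,0,0,0],[0,0.004,0,0,0,0]]]';python3 m.py s7
```

```text
time: 9.95
tool_pos: [508.3, 144.8, 161.1]
tcp_rot: [179.9, 0.1, 180.0]
ft_force: [0.2, -2.2, -0.8]
finger_gap: -0.2
time: 10.32
tool_pos: [508.4, 146.4, 161.1]
tcp_rot: [-179.9, 0.0, 179.9]
ft_force: [0.7, -12.4, 2.4]
finger_gap: 0.1
carriage 0.65 [318.8 171.8] [609.3 152.7 200. ]
notch 0.77 [328.7 176.1] [600.8 182.2 180. ]
plate face y 134 161.06081635026933
[508.33979795 146.37709144 161.06041442] [ -0.28313149 -12.93091389   0.94092073] [-1.78696030e+00  2.30083584e-02  1.23682661e-03]
```

View pics/s7.png

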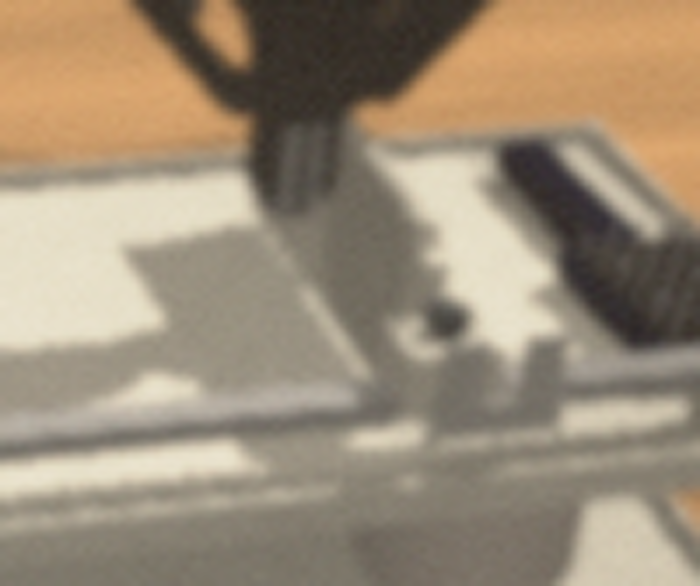

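The path is clear apart from the ridge: the knob is at (447,320), with 500 the gap. Resistance is about 13 N at the ridge foot, more than the quoted 6–8 N. I'll go on in small steps and keep the commanded TCP below y ≈ 158.

```bash
python3 -m crank '[[[0,0.003,0,0,0,0],[0,0.004,0,0,0,0],[0,0.004,0,0,0,0]]]';python3 m.py s8
```

```text
time: 10.85
tool_pos: [508.3, 150.2, 161.1]
tcp_rot: [-179.9, 0.0, 179.9]
ft_force: [-0.2, -2.4, 1.1]
finger_gap: 0.1
carriage 0.26 [328.6 177.8] [635.8 164.  200. ]
notch 0.51 [327.9 177.7] [606.6 177.8 180. ]
plate face y 142 165.19330554191168
[508.39386568 150.54300072 161.11372004] [ 0.31813382 -2.16541128  0.59182712] [-0.32722466 -0.09996674  0.02179587]
```

```bash
python3 -m crank '[[[0,0.001,0,0,0,0],[0,0.002,0,0,0,0],[0,0.002,0,0,0,0]]]';python3 m.py s9
```

```text
time: 11.38
tool_pos: [508.2, 153.0, 161.1]
tcp_rot: [-180.0, 0.0, 179.9]
ft_force: [-0.6, -0.6, 0.6]
finger_gap: 0.2
carriage 0.94 [322.8 171. ] [607.9 162.4 200. ]
notch 0.49 [327.3 177.2] [604.4 177.3 180. ]
plate face y 140 168.10322826128413
[508.25637642 152.83987727 161.0704278 ] [ 0.59783829 -0.17332242  0.33860482] [0.01812958 0.02361583 0.01704167]
```

View pics/s9.png

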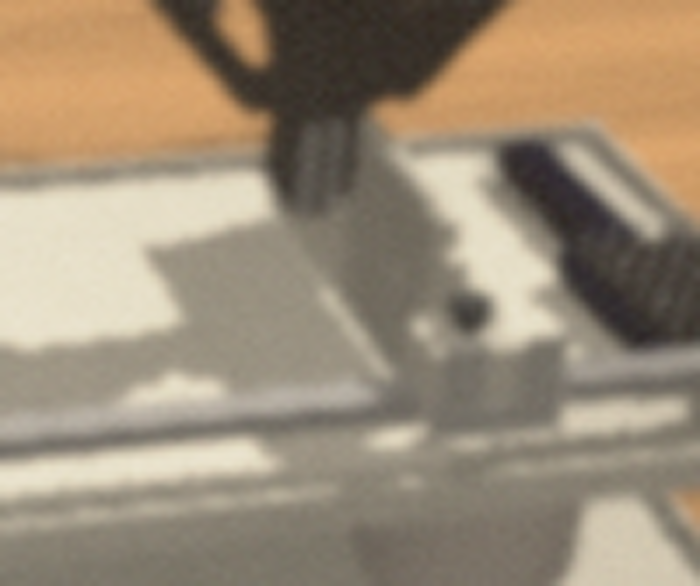

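```bash
python3 -m crank '[[[0,0.001,0,0,0,0],[0,0.002,0,0,0,0],[0,0.002,0,0,0,0]]]';python3 m.py s10
```

```text
time: 11.9
tool_pos: [508.2, 155.0, 161.0]
tcp_rot: [-179.9, 0.0, 179.9]
ft_force: [0.3, -0.2, 0.1]
finger_gap: -0.0
carriage 0.73 [265.4 219.9] [742.6  -1.5 200. ]
notch 0.83 [328.7 178.7] [610.7 177.9 180. ]
plate face y 141 175.71337388799333
[508.2143923  154.90777114 161.04645016] [-0.28984636  0.18222985  0.10773193] [-0.01017239  0.02663406  0.04814562]
```

View pics/s10.png

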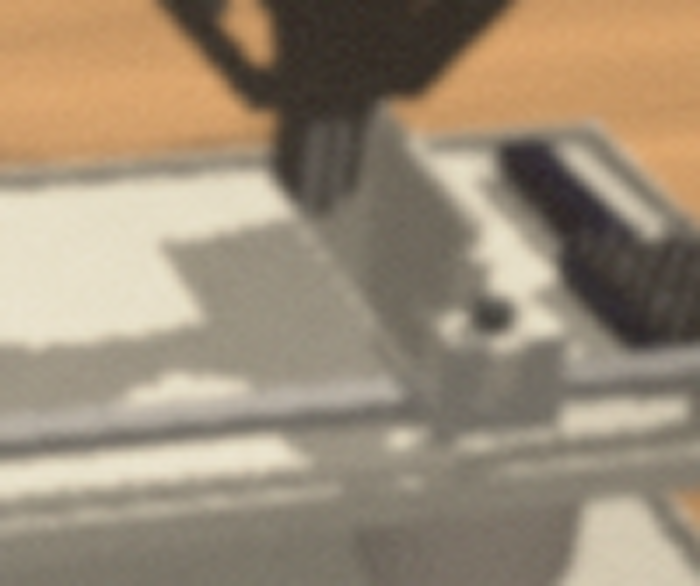

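The divider sprang forward ahead of the finger: the face went from 168.1 to 175.7, so the mid-plane is at ≈178.5. The force is zero, there is a gap to the finger, and the knob is lower at (493,315). It has clicked in. I'll back away, raise the tool, and move the arm clear so the top view can confirm.

```bash
python3 -m crank '[[[0,-0.01,0,0,0,0],[0,-0.025,0,0,0,0],[0,-0.04,0,0,0,0],[0,-0.05,-0.04,0,0,0],[0,-0.05,-0.09,0,0,0],[0,-0.05,-0.14,0,0,0],[0.04,-0.07,-0.17,0,0,0],[0.08,-0.1,-0.17,0,0,0],[0.11,-0.14,-0.17,0,0,0],[0.11,-0.14,-0.17,0,0,0]]]';  python3 - <<'E'
from h import *
for c in("scene","top"):
    im,d=r.snapshot(c);np.save(f"{c}9.npy",d)
    a=im[165:315,100:380] if c=="top" else im[120:210,260:360]
    f=2.8 if c=="top" else 7
    cv2.imwrite(f"pics/{c}z11.png",cv2.resize(a,None,fx=f,fy=f*.93,interpolation=cv2.INTER_CUBIC))
    for t,z in(("divider_side",195),("carriage",200),("notch",180),("ball_center",192),("brush",150),("jar",34)):
        for o in r.landmark_of(t,c)[:1]:
            print(c,t,round(o["conf"],2),np.round(o["pixel"],1),px2z(c,o["pixel"],z).round(1))
print(r.sense()["ft_force"])
E
python3 m.py s12
```

```text
time: 13.3
tool_pos: [396.8, 12.7, 331.9]
tcp_rot: [-179.9, 0.2, 179.7]
ft_force: [0.8, 1.0, -0.3]
finger_gap: 0.0
scene divider_side 0.81 [311.2 152.8] [518.1 170.8 195. ]
scene carriage 0.73 [327.2 168.7] [600.9 175.6 200. ]
scene notch 0.64 [330.7 178.5] [610.8 182.6 180. ]
scene ball_center 0.93 [184.6 170.1] [ 533.3 -127.4  192. ]
scene brush 0.85 [348.7 161.7] [504.  282.3 150. ]
scene jar 0.89 [326.4 205.4] [523.8 230.7  34. ]
top divider_side 0.88 [180.3 235.7] [515.1 177.4 195. ]
top notch 0.52 [181.5 187. ] [607.3 183.  180. ]
top ball_center 0.68 [134.7 237.5] [509.8 263.  192. ]
top brush 0.89 [130.9 237.1] [509.9 285.9 150. ]
[ 0.24678152 -0.16582597  0.20775784]
carriage 0.65 [324.6 169.3] [602.1 169.  200. ]
notch 0.57 [327.7 179.2] [612.1 175.  180. ]
plate face y 141 175.02661901700708
[397.96613941  15.21447491 331.13011461] [-0.63097132 -0.65498445 -0.20303067] [ 0.01768803 -0.01560826 -0.00367241]
```

View pics/topz11.png

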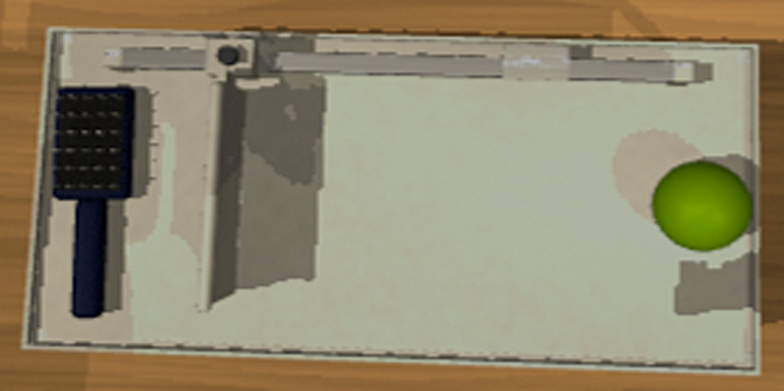

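View pics/scenez11.png

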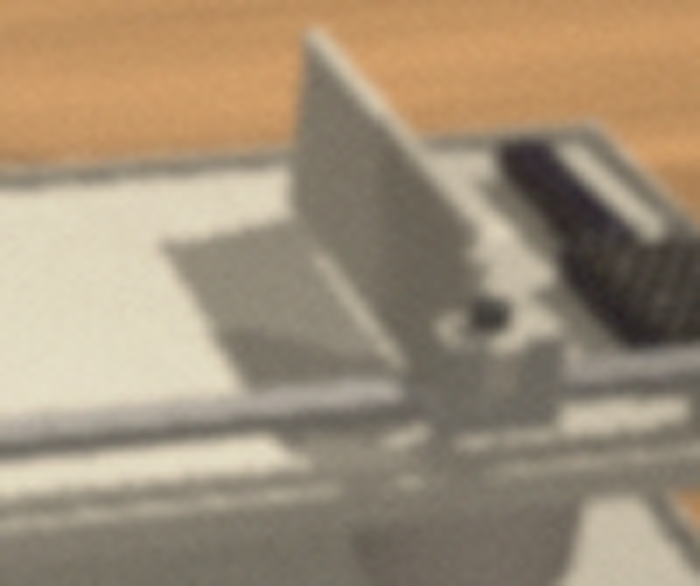

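The top view shows the knob at zoom (228,55) over the clip, and the brush and ball unmoved. Last, I'll check the knob's height above the carriage, before and after, and its y.

Run:
```python
from h import *
d0=np.load("top0.npy");d1=np.load("top9.npy")
for d,c0 in((d0,244),(d1,182)):
    P=np.array([px2w("top",(u,v),d[v,u]) for v in range(181,196) for u in range(c0-12,c0+13) if d[v,u]>0])
    P=P[(P[:,0]>588)&(P[:,0]<622)]
    k=P[P[:,2]>207];c=P[(P[:,2]>194)&(P[:,2]<205)]
    print("knob",len(k),np.median(k,0).round(1),k[:,:2].min(0).round(1),k[:,:2].max(0).round(1),"top pct",np.percentile(k[:,2],[50,75,90]).round(1),"carr",len(c),np.median(c,0).round(1),(c.min(0)/2+c.max(0)/2).round(1))
```

```text
knob 55 [603.8  61.9 209.3] [589.9  56.3] [611.2  69.1] top pct [209.3 210.2 217.5] carr 186 [605.1  61.7 199. ] [605.3  62.6 198.6]
knob 62 [603.4 177.2 209.6] [588.  171.4] [612.8 182.9] top pct [209.6 215.7 219. ] carr 158 [603.7 173.2 199. ] [603.1 177.5 200. ]
```

The knob is at y 177.2 against 177.5 for the notch, and its height is back to the plain-rail value (209.6 against 209.3 mm), so the pin is down.

```bash
python3 -c "
from bench import r
print(r.sense()['time']);print(r.hand_in())"
```

```text
14.15
the job is handed in; nothing more can be done
None
```

The divider is clicked into the two-pronged clip on the +y side. I pushed it with shut fingers on one face only, backed the arm clear and handed in at 14.15 s; hand-in gives no verdict.

**Last checks:**
- **Position:** the knob is at y ≈ 177.2 mm, and the middle of the prong gap (taken as the notch) is at ≈ 177.5 mm.
- **Pin:** the knob's height matches its plain-rail height (209.6 against 209.3 mm), so the pin is down.
- **Contact:** the tool force is about zero and the arm is well clear.
- **Other things:** the brush and the ball stand where they were in the top view. The jar shows only through the scene camera. The network's position for it differed by about 15 mm between looks, but its line of sight to the jar is coarse and I never went near it. I did not check the clip light separately.

**What disagreed along the way:**
- **Fingertip height:** the visible fingertips ended about 37 mm above the reported TCP. My first push therefore rode on the plate's rim and slid the divider about 8 mm. I lifted off, went 28 mm lower and pushed the flat face.
- **Ridge force:** I read about 13 N at the ridge, against the 6 to 8 N stated. The divider then sprang about 7.6 mm ahead of the finger into the notch.
- **Networks:** several landmark reports were several millimetres off, and one carriage report was plainly wrong, so I relied on depth and the pictures.

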